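# Shut the curing drawer on a glued phone and start the lamps

## Task

A phone with a freshly glued screen lies in the open drawer of the UV curing box. With your fingertips push the drawer fully shut, gently and without slamming it, so that the phone stays lying flat on its mat and is never touched; then press the round start button on top of the box all the way in and let it go. Pick nothing up, never press start while the drawer is open, and leave the timer knob and the things on the bench as they are.

Things in the scene. Friction and masses are not known exactly. Their poses are not given: they have to be found in the camera images.
- uvbox: UV curing box, a grey sheet-steel cabinet 240 mm deep (its own x), 280 mm wide (y), 160 mm high, fixed to the bench. Origin: centre of its underside, on the bench. Its x axis points from its front to its back: the drawer shuts along +x of the box. Flat top at 160 mm.
- drawer (a joint): the drawer's opening in m: 0 = fully shut against a hard stop, positive = pulled out along the box's -x (at most 0.15). It slides straight, with about 2.5 N of friction and light damping, stays where it is left, and does not spring back.
- drawer_front (a point): point on the outer face of the drawer's white front panel, on its centre line, 28 mm below the panel's upper edge; moves with the drawer. The panel is 276 mm wide, 12 mm thick, and reaches from 14 mm to 154 mm above the bench; its face lies square to the box's x axis and is 132 mm in front of the box's origin when shut. A steel cup pull 96 mm wide stands out 19 mm from the face at 60 to 82 mm above the bench; above it the face is plain and may be pushed anywhere.
- tray_mat (a point): centre of the upper side of the white silicone mat in the drawer (160 mm along the box's x by 190 mm along y), 29 mm above the bench, 96 mm behind the panel's outer face; moves with the drawer; axes parallel to the box's. The tray's walls are 50 mm above the bench at their top.
- phone: the loose phone, 72 mm (x) by 150 mm (y) by 8 mm thick, dark, lying flat on the mat with its long side across the drawer. Origin: centre of its underside. Must not be touched.
- start (a joint): travel of the start button in m: 0 = out, 0.006 = fully in, pressed straight down. Spring: about 1.5 N to begin moving, 5 N fully in; springs back.
- start_top (a point): centre of the top of the start button: a round plain steel button 30 mm across in a low dark round bezel 46 mm across, on the box's top near the front right corner as seen from the front (the box's -y side). Its top stands 18 mm above the box's top and 6 mm above the bezel when out, level with the bezel when fully in.
- timer (a joint): angle of the timer knob in rad, already set; not to be changed (it turns easily).
- timer_grip (a point): timer knob on the box's top, the front left corner (+y side): black knob 36 mm across with an upright bar, standing 44 mm above the box's top; this point is on its axis 37 mm above the box's top.
- jar: bystander: a small glass jar with a steel cap, 62 mm across and 75 mm tall, standing beside the box. Origin: centre of its underside.
- reel: bystander: a grey plastic wire reel, 60 mm across and 42 mm tall, standing on its end beside the box. Origin: centre of its underside.
- driver: bystander: a black-handled screwdriver 170 mm long and 26 mm thick lying on the bench to one side in front of the box. Origin: on the bench under its middle.
- tweezers: bystander: steel tweezers 125 mm long and 9 mm high lying on the bench to one side in front of the box. Origin: on the bench under their middle.
Not all that is in view belongs to the job. Of the things like the phone, leave any that is green; of the rest the smaller one is meant.

How it is judged:
On the way, in this order (a step that is already met when the one before it is completed fails the run):
1. the drawer is fully shut (value of joint drawer below 0.004 m), for 0.2 s.
2. the start button is pressed in (value of joint start above 0.0042 m), for 0.1 s.
At the end, for the whole second after the job is handed in: The drawer is within 4 mm of its stop; start was pressed (over 4.2 of its 6 mm) with the drawer shut and is out again; the phone lies flat and at rest, wholly on its mat: centre within 40 mm of the mat's centre along the drawer and 20 mm across (value of joint drawer below 0.004 m and value of joint start below 0.0015 m and x of phone in the frame of tray_mat between -0.04 and 0.04 m and y of phone in the frame of tray_mat between -0.02 and 0.02 m and z of phone in the frame of tray_mat below 0.006 m and angle between phone's own z axis and vertical below 0.1 rad and linear speed of phone below 0.02 m/s); the robot touches nothing.
It fails at once if the phone is touched, lifted or tipped (contact force between any of the fingers, the arm and phone above 0.3 N or z of phone in the frame of tray_mat above 0.012 m or angle between phone's own z axis and vertical above 0.2 rad).
It fails at once if the drawer is slammed (faster than 0.3 m/s) (velocity of joint drawer below -0.3 m/s).
It fails at once if start is pressed while the drawer is open (value of joint start above 0.003 m and value of joint drawer above 0.006 m).
It fails at once if the timer knob is turned (value of joint timer below 1.1 rad or value of joint timer above 1.9 rad).
It fails at once if a thing on the bench is moved more than 25 mm (distance of any of jar, reel, driver, tweezers from where it was at the start of the episode above 0.025 m).
It also fails if it takes over 38 s, if anything falls off the work surface, if the arm or the gripper's body presses on something with over 40 N, if the wrist force passes 120 N, or if a joint passes its speed limit or range.

## Robot

A 7-joint arm with a two-finger parallel gripper is mounted at the origin on the work surface. World frame = base frame: x ahead of the robot, y to its left, z up, the work surface at z = 0. Lengths are in m, angles in rad, forces in N, time in s.
With the tool pointing down it reaches from about 0.4 to 0.85 m from the base axis. Payload 4.5 kg.
Tool frame: the origin (TCP) lies midway between the tips of the shut fingers; the grasp point (between the pads) lies 19 mm behind it; x points along the fingers, y is the direction in which the jaws open and shut, and the axes are right-handed (so a half turn about x gives the same grasp; the last joint's range is limited). The gripper opens to 88 mm and grips with 3 to 60 N. Pads are 18 mm wide; open, the fingers measure 123 mm over their backs; the gripper's body (75 mm by 187 mm) begins 45 mm behind the grasp point.
Start: joints at [-1.097, 0.689, -0.195, 1.565, 0.157, 0.902, -0.215], TCP at [0.266, 0.566, 0.239] pointing down, gripper open.
Joint ranges: [-3.01, 3.01], [-0.46, 2.08], [-1.47, 1.51], [0.13, 2.56], [-1, 4.14], [0.04, 2.09], [-2.66, 2.66]. Speed limits (rad/s): [2.57, 2.57, 3.14, 3.14, 3.14, 3.14, 3.14].

## Interface

Orientations are given as a unit quaternion [x, y, z, w].
In Python, from plant import r, vision gives the robot as it stands.
- The arm moves only by the tool carry_out, never from a script. Its argument "series" is a list of rows, each an object with "dp": the shift along the tool's x, y, z in units of 30 mm (1.0 is 30 mm), a list of three; "yaw": the turn about the tool's x in units of 6 degrees (1.0 is 6 degrees); "jaw": the opening, from 0 (shut) to 1 (fully open). A call has exactly 5 rows; each row is the pose to reach, as a shift and turn from the pose measured when the call began, along the tool's axes at that moment; what a row does not reach only later rows make up. A row lasts 1/8 s, in which the tool goes at most 62.5 mm and 10.7 degrees, less where a joint would pass 70% of its speed; a pose out of reach is approached as far as the arm can. A call with a gripper value outside its range is refused whole. The fingers move at their own pace and stop on an object; "force" is the grip in N (left out, the last holds). Time passes only in rows, so rows that repeat a pose let the fingers close, or fill a call up. It gives the time, the measured TCP pose, the force and the opening at its end, in the units of the state.
- r.get_state(): the state, without advancing time (a new reading comes with each control period).
- vision.snapshot(name): name is "scene" or "top" or "wrist"; returns (picture, depth): 400x640x3 uint8, red, green, blue; 400x640 float32, m along the optical axis (not along the pixel's ray), 0 where there is no reading.
- vision.get_calibration(name): a dict with "fx", "fy", "cx", "cy" (pixels), "world_to_cam" (4x4, takes a point from world to camera coordinates). Camera axes: x right, y down, z forward; pixel columns grow to the right and rows downward; lengths in m; the calibration is good to about 2 mm. A picture is of the moment at which its call begins: read the wrist's pose just before it. get_calibration takes no time and is no camera call; for the wrist camera it gives the pose at the moment of the call.
- r.finish_job(): hands the job in, once; it reports no verdict.
The state is a dict: "clock": time; "q": joint angles; "qd": joint speeds; "joint_torque": joint torques, N m; "tool_pos": TCP position; "eef_rot": TCP orientation; "contact_force": force on the tool from outside, world axes, zero at the start; "moment": the same for the moment, N m; "opening": opening from 0.0 (shut) to 1.0 (fully open).
Only numpy, scipy, OpenCV 4.12 (cv2) and the standard library are available. Lean on these libraries where they do the work, as an engineer would, in place of code of your own. Each camera call takes 0.05 s, during which the arm holds its last target. There are 200 camera calls.

## Working session

There is one attempt and no reset: what is moved stays moved. The work goes in short steps, Python scripts to look and compute and a tool call to move; the robot and the scene stay as the last step left them, time stands still between calls to the robot, and variables do not carry over. Pictures are saved under pics/ and viewed, about 8 in all and at most 12, crops included, and the job is handed in when it is done.

Besides the shell and the picture viewer there is one more tool, called as name(argument=value, ...), one argument or row to a line, values as JSON. carry_out: Moves the arm, as the interface text tells. Its arguments: {"type":"object","properties":{"series":{"type":"array"},"force":{"type":"number"}},"required":["series"]}

```bash
mkdir -p pics; ls; cat > h.py <<'E'
import numpy as np, cv2
from plant import r, vision
from scipy.spatial.transform import Rotation as R
def snap(n,fn=None):
    p,d=vision.snapshot(n); c=vision.get_calibration(n)
    if fn: cv2.imwrite('pics/'+fn,p[:,:,::-1])
    return p,d,c
def world(d,c):
    v,u=np.mgrid[:d.shape[0],:d.shape[1]]
    P=np.stack([(u-c['cx'])/c['fx']*d,(v-c['cy'])/c['fy']*d,d,np.ones_like(d)],-1)
    return (P@np.linalg.inv(np.array(c['world_to_cam'])).T)[...,:3]
E
python3 - <<'E'
from h import *
s=r.get_state(); print(s)
a=snap('scene','s1.png');b=snap('top','t1.png')
np.savez('o.npz',sp=a[0],sw=world(a[1],a[2]),sd=a[1],tp=b[0],tw=world(b[1],b[2]),td=b[1])
print(a[2],b[2])
E
```

```text
pics
{'clock': 0.0, 'q': array([-1.09719794,  0.68999475, -0.19447607,  1.566346  ,  0.15729309,
        0.90246836, -0.21511541]), 'qd': array([ 0.00240642,  0.0009162 ,  0.00095412, -0.00061814,  0.00096272,
       -0.00029544, -0.00103988]), 'joint_torque': array([ 3.47342220e-04, -5.27560937e+01, -1.26675412e+00, -1.53421265e+01,
       -5.26391377e-02,  6.67342290e-03,  1.75157588e-04]), 'tool_pos': array([0.26589185, 0.56492741, 0.23790181]), 'eef_rot': array([ 0.15358962,  0.69017184, -0.1548698 ,  0.6899916 ]), 'contact_force': array([-0.11665987, -0.16918689,  0.00832246]), 'moment': array([0.00089683, 0.01766441, 0.0156306 ]), 'opening': 1.0048646088229418}
{'fx': 366.93768219558115, 'fy': 366.93768219558115, 'cx': 318.09684601141413, 'cy': 193.8489516666015, 'world_to_cam': array([[ 0.69168575, -0.7220651 , -0.0138854 , -0.4072571 ],
       [-0.61643108, -0.58026045, -0.53226923,  0.40712731],
       [ 0.37627588,  0.37672243, -0.84646126,  0.61226537],
       [ 0.        ,  0.        ,  0.        ,  1.        ]])} {'fx': 437.1712106763526, 'fy': 437.1712106763526, 'cx': 316.95403362938424, 'cy': 205.64255551515532, 'world_to_cam': array([[-0.00986795, -0.99907777, -0.04178805,  0.00795136],
       [-0.99472366,  0.01407538, -0.10162047,  0.54538224],
       [ 0.10211493,  0.04056478, -0.99394519,  0.89715747],
       [ 0.        ,  0.        ,  0.        ,  1.        ]])}
```

View pics/s1.png

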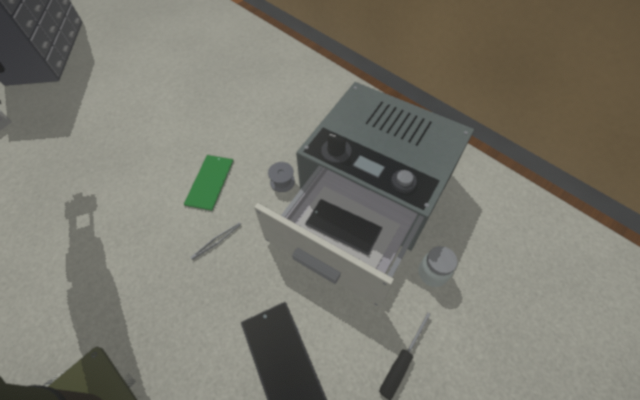

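View pics/t1.png

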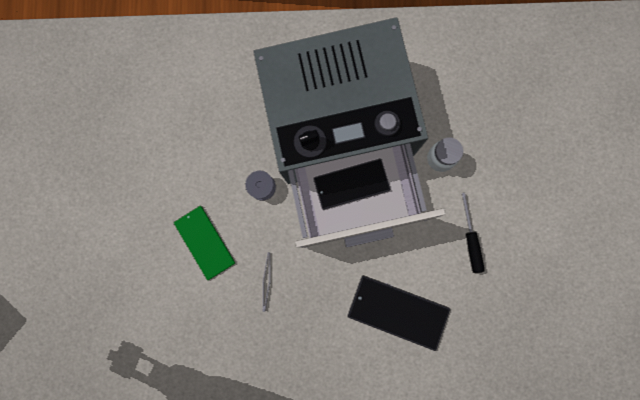

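The scene and top views show three phone-like things in the top image:
- the small dark one in the drawer at (352,183), which is the phone
- the green one at (205,243), a decoy
- the large dark one on the bench at (399,313), a decoy

In the top image the start button is at (387,122), the knob at (310,140), and the drawer panel runs from (298,243) to (444,212).

```bash
python3 - <<'E'
from h import *
o=np.load('o.npz'); tw=o['tw'];td=o['td']
for n,(u,v) in dict(btn=(387,122),knob=(310,140),phone=(352,183),panelL=(299,243),panelR=(443,213),panelM=(370,228),jar=(449,150),reel=(261,184),green=(205,243),big=(399,313),driver=(475,250),tweez=(267,283),bench=(150,100)).items():
    print(n,(u,v),tw[v,u].round(4))
ok=td>0
m=(ok&(abs(tw[...,2]-.16)<.006)); m[:, :240]=0; m[:,440:]=0; m[175:]=0
c=max(cv2.findContours(m.astype('uint8'),0,2)[0],key=cv2.contourArea)[:,0]
P=tw[c[:,1],c[:,0],:2].astype('float32'); rc=cv2.minAreaRect(P);print('box',rc,'\n',cv2.boxPoints(rc))
m=ok&(abs(tw[...,2]-.152)<.008); m[:195]=0;m[260:]=0;m[:,:280]=0;m[:,460:]=0
P=tw[m][:,:2].astype('float32');rc=cv2.minAreaRect(P);print('panel',m.sum(),rc,'\n',cv2.boxPoints(rc), np.median(tw[m][:,2]))
m=ok&(abs(tw[...,2]-.178)<.004); m[:105]=0;m[140:]=0;m[:,:370]=0;m[:,405:]=0
print('btn',m.sum(),tw[m].mean(0),np.ptp(tw[m],0))
p=o['tp'];m=((p.max(2)<50)&ok&(tw[...,2]<.06)).astype('uint8');m[:155]=0;m[215:]=0;m[:,:305]=0;m[:,400:]=0
P=tw[m>0][:,:2].astype('float32');print('phone',m.sum(),cv2.minAreaRect(P))
E
```

```text
btn (387, 122) [ 0.6775 -0.1313  0.1831]
knob (310, 140) [0.6448 0.0057 0.1941]
phone (352, 183) [ 0.5915 -0.0731  0.0356]
panelL (299, 243) [0.4649 0.0295 0.154 ]
panelR (443, 213) [ 0.516  -0.2309  0.1537]
panelM (370, 228) [ 0.4905 -0.0992  0.1547]
jar (449, 150) [ 0.6483 -0.266   0.079 ]
reel (261, 184) [0.5921 0.119  0.0378]
green (205, 243) [0.4695 0.2447 0.0115]
big (399, 313) [ 0.3196 -0.167   0.0112]
driver (475, 250) [ 0.4488 -0.3248  0.0256]
tweez (267, 283) [0.3827 0.1114 0.0022]
bench (150, 100) [0.7947 0.3795 0.0011]
box ((0.7419452667236328, -0.045621901750564575), (0.24062904715538025, 0.2803148329257965), 11.864180564880371) 
 [[ 0.5953856   0.06680568]
 [ 0.65301627 -0.20752098]
 [ 0.8885049  -0.15804948]
 [ 0.83087426  0.11627717]]
panel 1024 ((0.49142470955848694, -0.09839566051959991), (0.012760955840349197, 0.27531254291534424), 11.87376594543457) 
 [[ 0.45685714  0.0350024 ]
 [ 0.5135044  -0.23441936]
 [ 0.5259923  -0.23179372]
 [ 0.46934503  0.03762804]] 0.15379679760167675
btn 144 [ 0.67818735 -0.13060971  0.17988778] [0.03709435 0.03592026 0.00786991]
phone 2313 ((0.5902550220489502, -0.07183999568223953), (0.0708131492137909, 0.1481710970401764), 15.318096160888672)
```

```bash
python3 - <<'E'
import cv2
p=cv2.imread('pics/t1.png')[90:270,240:480]; cv2.imwrite('pics/c1.png',cv2.resize(p,None,fx=3,fy=3,interpolation=2))
E
```

```text
(no output)
```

View pics/c1.png

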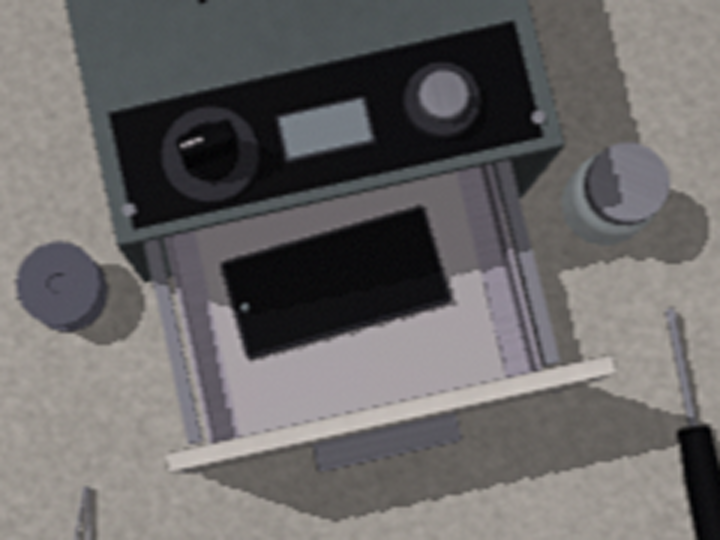

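```bash
cat >> h.py <<'E'
YAW=np.radians(11.87); BX=np.array([np.cos(YAW),np.sin(YAW),0]); BY=np.array([-BX[1],BX[0],0]); BC=np.array([.742,-.0456,0])
def loc(p): d=np.array(p)-BC; return np.array([d@BX,d@BY,d[2]])
def wld(l): return BC+l[0]*BX+l[1]*BY+np.array([0,0,l[2]])
def go(l):
    s=r.get_state(); M=R.from_quat(s['eef_rot']).as_matrix(); t=wld(l)
    a=M[:,1]; ang=np.arctan2(np.cross(a,BY)[2],a@BY); ang=(ang+np.pi/2)%np.pi-np.pi/2
    print('clock',s['clock'],'loc',loc(s['tool_pos']).round(4),'F',s['contact_force'].round(2),'op',round(s['opening'],2))
    print('to',t.round(3),'dp',(M.T@(t-s['tool_pos'])/.03).round(2),'yaw',round(np.degrees(ang)*np.sign(M[2,0])/6,2))
    print('box x in tool units/10mm',(M.T@BX/3).round(3),'tool x',M[:,0].round(3))
E
python3 - <<'E'
from h import *
go([-.262-.045,-.05,.24])
s=r.get_state();M=R.from_quat(s['eef_rot']).as_matrix();print(M.round(3),s['q'])
c=vision.get_calibration('wrist');C=np.linalg.inv(c['world_to_cam']);print('cam in tool',M.T@(C[:3,3]-s['tool_pos']),(M.T@C[:3,:3]).round(2))
E
```

```text
clock 0.1 loc [-0.3403  0.6955  0.238 ] F [-0.09 -0.65 -0.47] op 1.0
to [ 0.452 -0.158  0.24 ] dp [ -0.03 -19.16  15.86] yaw -6.18
box x in tool units/10mm [-0.     0.201  0.266] tool x [-0.001 -0.001 -1.   ]
[[-0.001  0.426  0.905]
 [-0.001  0.905 -0.426]
 [-1.    -0.002  0.   ]] [-1.09718934  0.68988615 -0.19452157  1.56617333  0.15728923  0.90252344
 -0.21506307]
cam in tool [-0.14611387  0.00028512 -0.07782619] [[ 0.   -0.3   0.95]
 [ 1.   -0.   -0.  ]
 [ 0.    0.95  0.3 ]]
```

carry_out(
  series=[
    {"dp":[0,-1.5,1.25],"yaw":-1.2,"jaw":0},
    {"dp":[0,-3.0,2.5],"yaw":-2.4,"jaw":0},
    {"dp":[0,-4.5,3.75],"yaw":-3.6,"jaw":0},
    {"dp":[0,-6.0,5.0],"yaw":-4.9,"jaw":0},
    {"dp":[0,-7.5,6.25],"yaw":-6.18,"jaw":0},
  ],
)

```text
clock: 0.72
tool_pos: [0.3401, 0.2796, 0.2382]
eef_rot: [-0.075, 0.703, 0.074, 0.703]
contact_force: [0.2, -0.6, -0.0]
opening: 0.459
```

```bash
python3 -c "
from h import *
go([-.262-.045,-.05,.24])"
```

```text
clock 0.725 loc [-0.3265  0.4009  0.2382] F [ 0.22 -0.57 -0.01] op 0.46
to [ 0.452 -0.158  0.24 ] dp [ -0.03 -15.03   0.58] yaw 0.05
box x in tool units/10mm [-0.    -0.002  0.333] tool x [-0.001 -0.002 -1.   ]
```

carry_out(
  series=[
    {"dp":[0,-1.8,0.1],"yaw":0,"jaw":0},
    {"dp":[0,-3.6,0.2],"yaw":0,"jaw":0},
    {"dp":[0,-5.4,0.3],"yaw":0,"jaw":0},
    {"dp":[0,-7.2,0.3],"yaw":0,"jaw":0},
    {"dp":[0,-9.0,0.3],"yaw":0,"jaw":0},
  ],
)

```text
clock: 1.35
tool_pos: [0.4059, 0.0158, 0.2387]
eef_rot: [-0.075, 0.703, 0.074, 0.703]
contact_force: [0.8, 0.4, 0.3]
opening: 0.001
```

```bash
python3 -c "
from h import *
go([-.262-.045,-.05,.24])"
```

```text
clock 1.35 loc [-0.3163  0.1292  0.2387] F [0.8  0.4  0.29] op 0.0
to [ 0.452 -0.158  0.24 ] dp [-0.03 -5.97  0.28] yaw 0.05
box x in tool units/10mm [-0.    -0.002  0.333] tool x [-0.    -0.002 -1.   ]
```

carry_out(
  series=[
    {"dp":[0,-1.6,0.1],"yaw":0,"jaw":0},
    {"dp":[0,-3.2,0.1],"yaw":0,"jaw":0},
    {"dp":[0,-4.8,0.2],"yaw":0,"jaw":0},
    {"dp":[0,-5.9,0.2],"yaw":0,"jaw":0},
    {"dp":[0,-5.97,0.2],"yaw":0,"jaw":0},
  ],
)

```text
clock: 1.98
tool_pos: [0.4493, -0.1607, 0.2385]
eef_rot: [-0.074, 0.704, 0.072, 0.703]
contact_force: [-0.5, -0.1, -0.3]
opening: 0.003
```

```bash
python3 - <<'E'
from h import *
p,d,c=snap('wrist','w1.png'); go([-.262-.045,-.05,.128])
s=r.get_state();W=world(d,c);L=(W-BC)@np.stack([BX,BY,[0,0,1]]).T
m=(d>0)&(abs(W[...,2]-.152)<.008)&(L[...,0]<-.2)&(L[...,0]>-.29)
if m.sum():print('panel edge loc x',np.percentile(L[m][:,0],[2,50,98]).round(4),'y',L[m][:,1].min(),L[m][:,1].max())
E
```

```text
clock 2.025 loc [-0.3099 -0.0507  0.2386] F [ 0.1   0.64 -0.35] op 0.01
to [ 0.452 -0.158  0.128] dp [3.69 0.03 0.1 ] yaw 0.02
box x in tool units/10mm [-0.    -0.001  0.333] tool x [-0.001 -0.002 -1.   ]
panel edge loc x [-0.2621 -0.2596 -0.2506] y -0.13593593431555676 0.1393128298933774
```

View pics/w1.png

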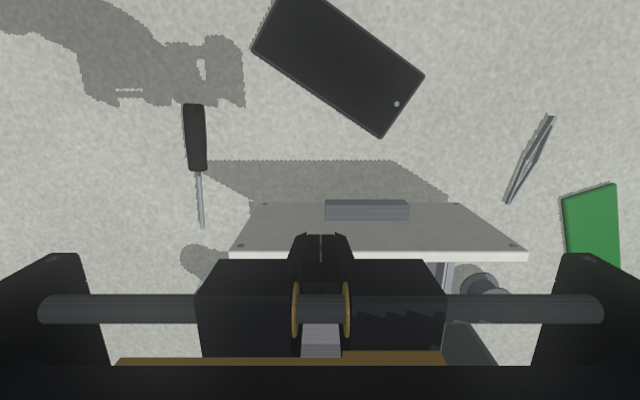

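The wrist view shows the shut fingertips at about (320,245), in front of the panel's top edge (row 255) and clear of the cup pull at (367,210). The panel face measures -0.262 in the box frame, so the drawer is open about 130 mm. Next I go down in front of the face.

carry_out(
  series=[
    {"dp":[1.0,0,0],"yaw":0,"jaw":0},
    {"dp":[2.2,0,0],"yaw":0,"jaw":0},
    {"dp":[3.2,0,0],"yaw":0,"jaw":0},
    {"dp":[3.65,0,0],"yaw":0,"jaw":0},
    {"dp":[3.7,0,0.2],"yaw":0,"jaw":0},
  ],
)

```text
clock: 2.65
tool_pos: [0.4545, -0.1569, 0.1273]
eef_rot: [-0.075, 0.704, 0.074, 0.702]
contact_force: [-0.1, 1.2, 0.6]
opening: 0.006
```

```bash
python3 -c "
from h import *
go([-.132-.01,-.05,.128])"
```

```text
clock 2.65 loc [-0.3043 -0.0498  0.1273] F [-0.06  1.25  0.6 ] op 0.01
to [ 0.613 -0.124  0.128] dp [-0.04 -0.03  5.41] yaw 0.04
box x in tool units/10mm [-0.001 -0.001  0.333] tool x [-0.003 -0.001 -1.   ]
```

carry_out(
  series=[
    {"dp":[0,0,0.35],"yaw":0,"jaw":0},
    {"dp":[0,0,0.7],"yaw":0,"jaw":0},
    {"dp":[0,0,0.95],"yaw":0,"jaw":0},
    {"dp":[0,0,1.15],"yaw":0,"jaw":0},
    {"dp":[0,0,1.35],"yaw":0,"jaw":0},
  ],
)

```text
clock: 3.28
tool_pos: [0.4932, -0.1488, 0.1272]
eef_rot: [-0.075, 0.705, 0.074, 0.701]
contact_force: [-2.4, -0.9, 1.8]
opening: 0.009
```

```bash
python3 -c "
from h import *
go([-.132-.01,-.05,.128])"
```

```text
clock 3.275 loc [-0.2647 -0.0498  0.1272] F [-2.44 -0.95  1.75] op 0.01
to [ 0.613 -0.124  0.128] dp [-0.05 -0.02  4.09] yaw 0.03
box x in tool units/10mm [-0.002 -0.001  0.333] tool x [-0.005 -0.002 -1.   ]
```

Contact shows at about 2.5 N, which matches the stated drawer friction. I keep pushing at about 70 mm/s.

carry_out(
  series=[
    {"dp":[0,0,0.25],"yaw":0,"jaw":0},
    {"dp":[0,0,0.55],"yaw":0,"jaw":0},
    {"dp":[0,0,0.85],"yaw":0,"jaw":0},
    {"dp":[0,0,1.15],"yaw":0,"jaw":0},
    {"dp":[0,0,1.4],"yaw":0,"jaw":0},
  ],
)

```text
clock: 3.9
tool_pos: [0.5351, -0.14, 0.1269]
eef_rot: [-0.075, 0.705, 0.074, 0.701]
contact_force: [-4.0, -1.0, 1.9]
opening: 0.007
```

```bash
python3 - <<'E'
from h import *
p,d,c=snap('top','t2.png'); go([-.142,-.05,.128])
W=world(d,c);L=(W-BC)@np.stack([BX,BY,[0,0,1]]).T
m=(d>0)&(abs(W[...,2]-.152)<.008)&(L[...,0]<-.125)&(L[...,0]>-.29)&(L[...,1]>.04)&(L[...,1]<.135)
print('panel x',np.percentile(L[m][:,0],[2,50,98]).round(4))
E
```

```text
clock 3.95 loc [-0.2203 -0.0496  0.127 ] F [ 0.13 -0.9  -0.11] op 0.0
to [ 0.613 -0.124  0.128] dp [-0.04 -0.02  2.61] yaw 0.03
box x in tool units/10mm [-0.001 -0.001  0.333] tool x [-0.002 -0.001 -1.   ]
panel x [-0.2106 -0.2052 -0.1989]
```

View pics/t2.png

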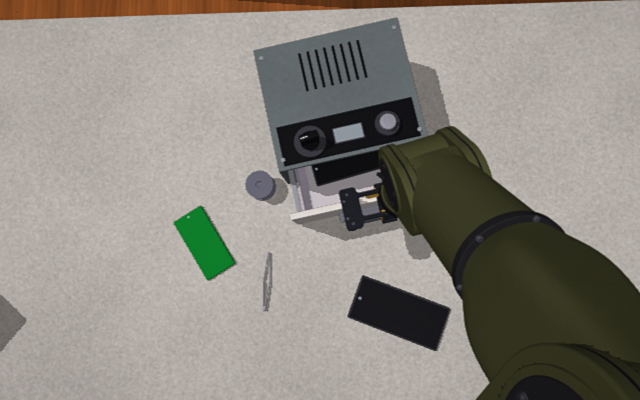

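The top view shows the drawer half shut, with the panel's left end at (295,217). A green wrist link hangs over the drawer and the box corner at (430,150), so I check how high it is above the box and jar.

```bash
python3 - <<'E'
from h import *
p,d,c=snap('top');W=world(d,c)
for u,v in [(385,150),(400,140),(430,150),(450,135),(470,150),(485,165),(400,215),(365,195),(350,200)]: print(u,v,W[v,u].round(3),loc(W[v,u]).round(3))
L=(W-BC)@np.stack([BX,BY,[0,0,1]]).T
a,e=cv2.split(p[:,:,:2].copy());m=(p[...,1].astype(int)-p[...,2]>15)&(d>0)&(np.mgrid[:400,:640][1]>350)
print('arm min z',np.percentile(W[m][:,2],[1,5]), 'max loc x',np.percentile(L[m][:,0],99), 'y range',L[m&(L[...,0]>-.3)][:,1].min(),L[m][:,1].max())
E
```

```text
385 150 [ 0.558 -0.091  0.481] [-0.189 -0.007  0.481]
400 140 [ 0.65  -0.157  0.159] [-0.113 -0.09   0.159]
430 150 [ 0.552 -0.134  0.504] [-0.204 -0.048  0.504]
450 135 [ 0.571 -0.159  0.491] [-0.191 -0.075  0.491]
470 150 [ 0.548 -0.169  0.521] [-0.216 -0.081  0.521]
485 165 [ 0.531 -0.181  0.528] [-0.234 -0.089  0.528]
400 215 [ 0.489 -0.109  0.458] [-0.26  -0.01   0.458]
365 195 [ 0.542 -0.087  0.221] [-0.204  0.001  0.221]
350 200 [ 0.533 -0.061  0.236] [-0.208  0.028  0.236]
arm min z [-0.75133602  0.47994421] max loc x 0.6404743438066425 y range -1.198043372505257 0.014396200301445273
```

The arm links sit at z of at least 0.45, well clear. About 78 mm of drawer travel remains.

carry_out(
  series=[
    {"dp":[0,0,0.25],"yaw":0,"jaw":0},
    {"dp":[0,0,0.55],"yaw":0,"jaw":0},
    {"dp":[0,0,0.9],"yaw":0,"jaw":0},
    {"dp":[0,0,1.25],"yaw":0,"jaw":0},
    {"dp":[0,0,1.5],"yaw":0,"jaw":0},
  ],
)

```text
clock: 4.62
tool_pos: [0.5812, -0.1299, 0.1268]
eef_rot: [-0.075, 0.704, 0.074, 0.703]
contact_force: [-2.7, -1.4, -0.4]
opening: 0.005
```

carry_out(
  series=[
    {"dp":[0,0,0.15],"yaw":0,"jaw":0},
    {"dp":[0,0,0.3],"yaw":0,"jaw":0},
    {"dp":[0,0,0.45],"yaw":0,"jaw":0},
    {"dp":[0,0,0.6],"yaw":0,"jaw":0},
    {"dp":[0,0,0.7],"yaw":0,"jaw":0},
  ],
)

```text
clock: 5.25
tool_pos: [0.6021, -0.1255, 0.1268]
eef_rot: [-0.075, 0.704, 0.074, 0.703]
contact_force: [-3.6, -1.1, 0.5]
opening: 0.006
```

```bash
python3 -c "
from h import *
go([-.132-.01,-.05,.128])"
```

```text
clock 5.25 loc [-0.1534 -0.0494  0.1268] F [-3.6  -1.14  0.5 ] op 0.01
to [ 0.613 -0.124  0.128] dp [-0.04 -0.02  0.38] yaw 0.03
box x in tool units/10mm [-0.001 -0.001  0.333] tool x [-0.001 -0.001 -1.   ]
```

Now the last 11 mm or so, slowly, until the force rises against the stop.

carry_out(
  series=[
    {"dp":[0,0,0.08],"yaw":0,"jaw":0},
    {"dp":[0,0,0.16],"yaw":0,"jaw":0},
    {"dp":[0,0,0.24],"yaw":0,"jaw":0},
    {"dp":[0,0,0.3],"yaw":0,"jaw":0},
    {"dp":[0,0,0.36],"yaw":0,"jaw":0},
  ],
)

```text
clock: 5.88
tool_pos: [0.6122, -0.1234, 0.1268]
eef_rot: [-0.075, 0.704, 0.074, 0.702]
contact_force: [-5.0, -2.0, 3.6]
opening: 0.004
```

carry_out(
  series=[
    {"dp":[0,0,0.03],"yaw":0,"jaw":0},
    {"dp":[0,0,0.06],"yaw":0,"jaw":0},
    {"dp":[0,0,0.09],"yaw":0,"jaw":0},
    {"dp":[0,0,0.12],"yaw":0,"jaw":0},
    {"dp":[0,0,0.15],"yaw":0,"jaw":0},
  ],
)

```text
clock: 6.5
tool_pos: [0.6121, -0.1234, 0.1268]
eef_rot: [-0.075, 0.708, 0.073, 0.699]
contact_force: [-14.5, -1.6, 12.4]
opening: 0.006
```

```bash
python3 -c "
from h import *
go([-.132-.01,-.05,.128])"
```

```text
clock 6.5 loc [-0.1431 -0.0494  0.1268] F [-14.5   -1.61  12.36] op 0.01
to [ 0.613 -0.124  0.128] dp [-0.04 -0.02  0.04] yaw 0.03
box x in tool units/10mm [-0.004 -0.001  0.333] tool x [-0.012 -0.003 -1.   ]
```

The force rose to 14.5 N with no further motion and the face is at -0.133, so the drawer is on its stop. I back off, go up and check.

carry_out(
  series=[
    {"dp":[0,0,-0.4],"yaw":0,"jaw":0},
    {"dp":[0,0,-1.0],"yaw":0,"jaw":0},
    {"dp":[-1.2,0,-1.2],"yaw":0,"jaw":0},
    {"dp":[-2.8,0,-1.2],"yaw":0,"jaw":0},
    {"dp":[-4.0,0,-1.2],"yaw":0,"jaw":0},
  ],
)

```text
clock: 7.12
tool_pos: [0.5801, -0.1294, 0.2497]
eef_rot: [-0.075, 0.706, 0.074, 0.701]
contact_force: [1.1, 0.3, 0.1]
opening: 0.006
```

```bash
python3 - <<'E'
from h import *
p,d,c=snap('scene','s2.png')
W=world(d,c);L=(W-BC)@np.stack([BX,BY,[0,0,1]]).T
m=(d>0)&(W[...,2]>.09)&(W[...,2]<.145)&(L[...,0]<-.1)&(L[...,0]>-.29)&(L[...,1]>0)&(L[...,1]<.13)
print(m.sum(),'face x',np.percentile(L[m][:,0],[5,50,95]).round(4))
m=(d>0)&(abs(W[...,2]-.178)<.004)&(np.hypot(L[...,0]+.08,L[...,1]+.07)<.03)
print('btn',m.sum(),W[m].mean(0) if m.sum() else 0, L[m].mean(0))
go([-.08,-.07,.21])
cv2.imwrite('pics/c2.png',cv2.resize(p[60:310,200:500,::-1],None,fx=2,fy=2,interpolation=2))
E
```

```text
838 face x [-0.1321 -0.1311 -0.1301]
btn 39 [ 0.67888717 -0.13577396  0.17991861] [-0.08031132 -0.07526396  0.17991861]
clock 7.175 loc [-0.1731 -0.0492  0.2542] F [ 1.5  -0.51  2.39] op 0.0
to [ 0.678 -0.131  0.21 ] dp [ 1.47 -0.7   3.1 ] yaw 0.04
box x in tool units/10mm [-0.    -0.001  0.333] tool x [ 0.    -0.003 -1.   ]
```

View pics/c2.png

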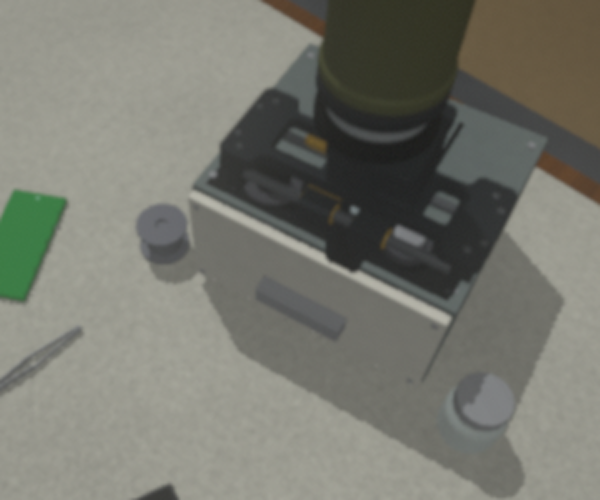

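The crop shows the panel flush with the cabinet from (195,195) to (450,320), and the face at -0.131 against -0.132 when shut. Reel, jar and tweezers stand where they were. Now over the button and down.

carry_out(
  series=[
    {"dp":[0,-0.3,1.2],"yaw":0,"jaw":0},
    {"dp":[0,-0.6,2.4],"yaw":0,"jaw":0},
    {"dp":[0,-0.7,3.1],"yaw":0,"jaw":0},
    {"dp":[0.7,-0.7,3.1],"yaw":0,"jaw":0},
    {"dp":[1.4,-0.7,3.1],"yaw":0,"jaw":0},
  ],
)

```text
clock: 7.8
tool_pos: [0.6797, -0.1293, 0.2118]
eef_rot: [-0.076, 0.702, 0.074, 0.704]
contact_force: [-0.4, -0.7, 0.6]
opening: 0.007
```

```bash
python3 - <<'E'
from h import *
p,d,c=snap('wrist','w2.png'); go([-.08,-.0705,.1715])
E
```

```text
clock 7.85 loc [-0.0803 -0.0688  0.2085] F [-0.84 -0.66 -1.72] op 0.01
to [ 0.678 -0.131  0.172] dp [ 1.23 -0.06  0.01] yaw 0.05
box x in tool units/10mm [-0.001 -0.002  0.333] tool x [-0.002 -0.001 -1.   ]
```

View pics/w2.png

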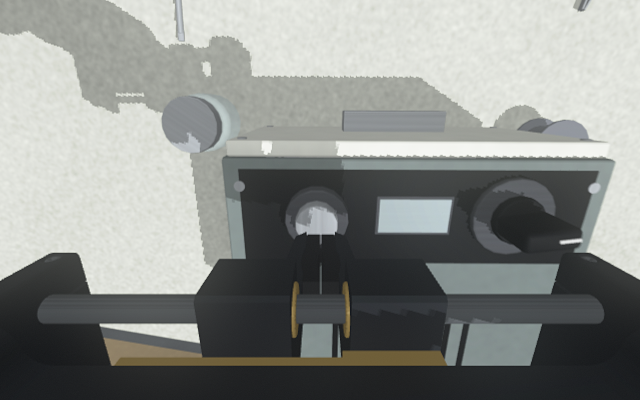

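The wrist view shows the fingertips at (320,240) over the button at (317,222), with the knob at (540,225) well clear. Pressing.

carry_out(
  series=[
    {"dp":[0.5,-0.06,0],"yaw":0,"jaw":0},
    {"dp":[0.9,-0.06,0],"yaw":0,"jaw":0},
    {"dp":[1.1,-0.06,0],"yaw":0,"jaw":0},
    {"dp":[1.2,-0.06,0],"yaw":0,"jaw":0},
    {"dp":[1.25,-0.06,0],"yaw":0,"jaw":0},
  ],
)

```text
clock: 8.48
tool_pos: [0.6783, -0.131, 0.1761]
eef_rot: [-0.076, 0.703, 0.074, 0.703]
contact_force: [-11.0, -0.2, 29.9]
opening: 0.005
```

```bash
python3 -c "
from h import *
go([-.08,-.0705,.1715])"
```

```text
clock 8.475 loc [-0.0799 -0.0705  0.1761] F [-11.04  -0.21  29.87] op 0.01
to [ 0.678 -0.131  0.172] dp [ 0.15 -0.   -0.  ] yaw 0.04
box x in tool units/10mm [-0.    -0.002  0.333] tool x [ 0.    -0.002 -1.   ]
```

```bash
python3 - <<'E'
from h import *
p,d,c=snap('wrist','w3.png'); go([-.08,-.0705,.1715])
W=world(d,c)
for n,(u,v) in dict(bezelL=(292,215),bezelR=(344,215),btn=(317,212),plate=(270,190),plate2=(360,200),bench=(450,50)).items(): print(n,W[v,u].round(4),loc(W[v,u]).round(4))
cv2.imwrite('pics/c3.png',cv2.resize(p[130:300,220:460,::-1],None,fx=3,fy=3,interpolation=2))
E
```

```text
clock 8.525 loc [-0.0799 -0.0705  0.1762] F [-9.16  0.86 24.  ] op 0.01
to [ 0.678 -0.131  0.172] dp [ 0.16 -0.   -0.  ] yaw 0.04
box x in tool units/10mm [-0.    -0.002  0.333] tool x [ 0.    -0.002 -1.   ]
bezelL [ 0.6682 -0.1513  0.1612] [-0.0939 -0.0882  0.1612]
bezelR [ 0.6618 -0.1202  0.1606] [-0.0939 -0.0565  0.1606]
btn [ 0.659  -0.1375  0.172 ] [-0.1001 -0.0728  0.172 ]
plate [ 0.6553 -0.1669  0.1613] [-0.1098 -0.1008  0.1613]
plate2 [ 0.6501 -0.1132  0.1615] [-0.1039 -0.0473  0.1615]
bench [ 0.5221 -0.0302  0.0014] [-0.212   0.0603  0.0014]
```

View pics/c3.png

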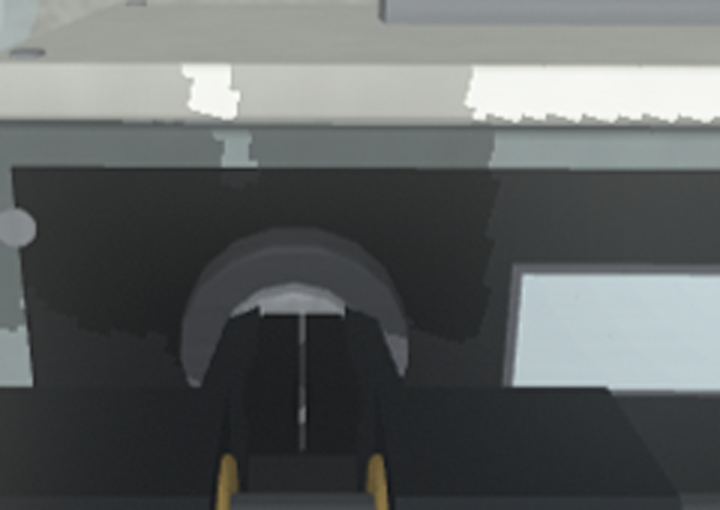

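```bash
python3 - <<'E'
from h import *
p,d,c=snap('wrist'); W=world(d,c)
for u in (305,318,330):
  for v in range(206,242,3): print(u,v,loc(W[v,u]).round(4),p[v,u])
go([-.08,-.0705,.1715])
E
```

```text
305 206 [-0.0998 -0.0802  0.1613] [40 42 42]
305 209 [-0.0988 -0.0801  0.1638] [59 61 63]
305 212 [-0.0989 -0.0798  0.1691] [59 61 63]
305 215 [-0.0982 -0.0797  0.1718] [70 72 75]
305 218 [-0.0963 -0.0797  0.1718] [66 68 70]
305 221 [-0.0942 -0.0798  0.1712] [64 66 69]
305 224 [-0.0925 -0.0797  0.1717] [65 65 69]
305 227 [-0.0909 -0.0797  0.1721] [87 89 93]
305 230 [-0.0905 -0.0796  0.1755] [120 123 126]
305 233 [-0.0895 -0.0795  0.1772] [29 30 33]
305 236 [-0.0897 -0.0792  0.1816] [35 37 39]
305 239 [-0.0897 -0.079   0.1851] [34 36 38]
318 206 [-0.1008 -0.0724  0.1639] [54 56 58]
318 209 [-0.1001 -0.0723  0.1671] [59 61 62]
318 212 [-0.0999 -0.0723  0.1714] [69 70 74]
318 215 [-0.0982 -0.0723  0.1718] [66 67 70]
318 218 [-0.0963 -0.0723  0.1717] [66 67 70]
318 221 [-0.0949 -0.0723  0.1726] [64 66 69]
318 224 [-0.0925 -0.0723  0.1714] [90 92 95]
318 227 [-0.0921 -0.0722  0.1748] [126 130 134]
318 230 [-0.0907 -0.0722  0.1758] [134 138 142]
318 233 [-0.0887 -0.0722  0.1755] [122 126 129]
318 236 [-0.0884 -0.0722  0.1788] [30 31 32]
318 239 [-0.0883 -0.0721  0.1822] [31 32 32]
330 206 [-0.0995 -0.0651  0.1601] [40 41 42]
330 209 [-0.099  -0.0652  0.1641] [59 61 63]
330 212 [-0.0993 -0.0654  0.1699] [58 60 62]
330 215 [-0.098  -0.0654  0.1713] [68 71 74]
330 218 [-0.0966 -0.0654  0.1722] [66 67 70]
330 221 [-0.0947 -0.0654  0.1721] [63 66 68]
330 224 [-0.0925 -0.0653  0.1714] [65 67 69]
330 227 [-0.0905 -0.0653  0.1712] [87 90 92]
330 230 [-0.09   -0.0654  0.1741] [116 119 123]
330 233 [-0.0893 -0.0655  0.1766] [123 127 131]
330 236 [-0.0882 -0.0655  0.1783] [33 34 35]
330 239 [-0.0883 -0.0656  0.1821] [33 34 35]
clock 8.575 loc [-0.0799 -0.0705  0.1762] F [-10.14   0.5   25.38] op 0.01
to [ 0.678 -0.131  0.172] dp [ 0.16 -0.   -0.  ] yaw 0.04
box x in tool units/10mm [-0.    -0.002  0.333] tool x [ 0.    -0.002 -1.   ]
```

The depth profile shows the button top about 4 mm above the bezel, so it is only about 2 mm in despite 25 N. Something else is holding the arm back; I check the joint ranges.

```bash
python3 - <<'E'
from h import *
s=r.get_state();lo=np.array([-3.01,-.46,-1.47,.13,-1,.04,-2.66]);hi=np.array([3.01,2.08,1.51,2.56,4.14,2.09,2.66])
print(s['q'].round(3));print((s['q']-lo).round(2),(hi-s['q']).round(2));print(s['qd'].round(3),s['joint_torque'].round(2),s['moment'],s['contact_force'])
p,d,c=snap('scene','s3.png');cv2.imwrite('pics/c4.png',cv2.resize(p[20:320,250:550,::-1],None,fx=2,fy=2,interpolation=2))
E
```

```text
[ 0.326  0.872 -0.417  1.396  0.392  0.956  1.597]
[3.34 1.33 1.05 1.27 1.39 0.92 4.26] [2.68 1.21 1.93 1.16 3.75 1.13 1.06]
[ 0.    -0.001  0.001  0.002  0.001 -0.004  0.002] [-9.100e-01 -4.400e+01 -3.290e+00 -1.343e+01  6.400e-01 -2.970e+00
 -1.000e-02] [ 0.12991234  2.09822816 -0.01217776] [-10.14472404   0.50120203  25.37566699]
```

View pics/c4.png

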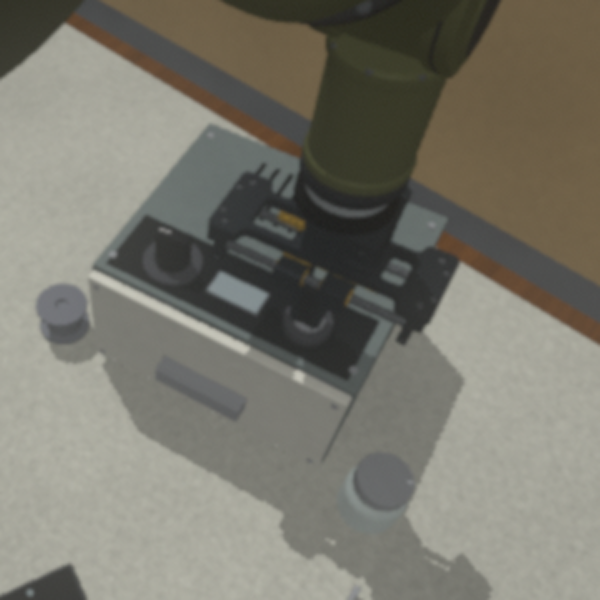

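```bash
python3 - <<'E'
from h import *
o=np.load('o.npz')
tw=o['tw'];print('top btn',np.median(tw[118:127,382:393,2]),tw[115:130:2,387,2].round(4),'plate',np.median(tw[125:140,340:375,2]), 'boxtop',np.median(tw[40:48,300:380,2]))
sw=o['sw'];print('scene btn',sw[168:192:2,403,2].round(4))
go([-.08,-.0705,.1715])
E
```

```text
top btn 0.18184352741358722 [0.1828 0.1837 0.1846 0.1817 0.1815 0.1818 0.1845 0.1782] plate 0.1623197522819425 boxtop 0.1601420242284325
scene btn [0.1604 0.183  0.1835 0.183  0.1829 0.1841 0.1836 0.1813 0.1769 0.1747
 0.1733 0.1689]
clock 8.625 loc [-0.08   -0.0705  0.1762] F [-9.74  0.46 24.79] op 0.01
to [ 0.678 -0.131  0.172] dp [ 0.16  0.   -0.  ] yaw 0.04
box x in tool units/10mm [-0.    -0.002  0.333] tool x [ 0.    -0.002 -1.   ]
```

With the button out, two cameras put its top at about 0.182 to 0.183. It is now at 0.176, so it has travelled about 6 to 7 mm and is on its hard stop (25 N against a 5 N spring). I let go and compare.

carry_out(
  series=[
    {"dp":[0,0,0],"yaw":0,"jaw":0},
    {"dp":[-0.6,0,0],"yaw":0,"jaw":0},
    {"dp":[-1.5,0,0],"yaw":0,"jaw":0},
    {"dp":[-2.5,0,-1.0],"yaw":0,"jaw":0},
    {"dp":[-3.0,0,-2.0],"yaw":0,"jaw":0},
  ],
)

```text
clock: 9.25
tool_pos: [0.6201, -0.1433, 0.2685]
eef_rot: [-0.076, 0.702, 0.074, 0.705]
contact_force: [0.3, -0.8, 0.1]
opening: 0.005
```

```bash
python3 - <<'E'
from h import *
def btn(n):
    p,d,c=snap(n);W=world(d,c);L=(W-BC)@np.stack([BX,BY,[0,0,1]]).T
    m=(d>0)&(np.hypot(L[...,0]+.08,L[...,1]+.0705)<.011)&(W[...,2]<.195)
    f=(d>0)&(W[...,2]>.09)&(W[...,2]<.145)&(L[...,0]<-.1)&(L[...,0]>-.2)&(abs(L[...,1])<.13)
    z=(d>0)&(np.hypot(L[...,0]+.08,L[...,1]+.0705)<.022)&(np.hypot(L[...,0]+.08,L[...,1]+.0705)>.018)&(W[...,2]<.195)
    print(n,'btn z',m.sum(),np.median(W[m][:,2]) if m.any() else None,'bezel',np.median(W[z][:,2]) if z.any() else None,'face',np.percentile(L[f][:,0],[5,50,95]).round(4) if f.sum() else None)
for n in('wrist','scene','top'): btn(n)
go([-.08,-.0705,.1715])
E
```

```text
wrist btn z 14 0.030900501526734597 bezel 0.030532745137743234 face [-0.1363 -0.1358 -0.1353]
scene btn z 42 0.18232446866105706 bezel 0.16934094563445068 face [-0.1321 -0.1312 -0.1301]
top btn z 14 0.1811690178556673 bezel 0.16784771263091258 face [-0.1322 -0.1318 -0.1314]
clock 9.4 loc [-0.1401 -0.0714  0.268 ] F [ 0.18 -0.07  0.31] op 0.0
to [ 0.678 -0.131  0.172] dp [3.22 0.03 2.  ] yaw 0.03
box x in tool units/10mm [ 0.001 -0.001  0.333] tool x [ 0.003 -0.003 -1.   ]
```

Releasing returned the button to about 0.182. The depth readings leave the travel uncertain by a few mm, and there is time to spare. So I measure the unpressed button with the same wrist camera and press once more, tracking force against height.

carry_out(
  series=[
    {"dp":[0,0,0.7],"yaw":0,"jaw":0},
    {"dp":[0,0,1.4],"yaw":0,"jaw":0},
    {"dp":[0.8,0,2.0],"yaw":0,"jaw":0},
    {"dp":[1.6,0,2.0],"yaw":0,"jaw":0},
    {"dp":[2.2,0,2.0],"yaw":0,"jaw":0},
  ],
)

```text
clock: 10.02
tool_pos: [0.6787, -0.1312, 0.2001]
eef_rot: [-0.076, 0.703, 0.074, 0.704]
contact_force: [-0.7, -0.5, 0.6]
opening: 0.003
```

```bash
python3 - <<'E'
from h import *
p,d,c=snap('wrist'); W=world(d,c)
L=(W-BC)@np.stack([BX,BY,[0,0,1]]).T
m=(d>0)&(abs(L[...,1]+.0715)<.004)&(L[...,0]>-.105)&(L[...,0]<-.07)&(W[...,2]<.2)
for u in(318,):
  for v in range(195,245,3): print(v,L[v,u].round(4),p[v,u])
go([-.08,-.0705,.184])
E
```

```text
195 [-0.102  -0.0728  0.1638] [59 61 63]
198 [-0.1018 -0.0727  0.1697] [71 73 76]
201 [-0.0999 -0.0727  0.17  ] [65 68 70]
204 [-0.0976 -0.0727  0.1694] [66 67 70]
207 [-0.0957 -0.0727  0.17  ] [64 66 68]
210 [-0.0943 -0.0727  0.1716] [103 107 110]
213 [-0.0941 -0.0726  0.1766] [109 111 114]
216 [-0.0932 -0.0726  0.1795] [142 145 150]
219 [-0.0916 -0.0726  0.1805] [125 128 131]
222 [-0.0893 -0.0726  0.1797] [125 129 132]
225 [-0.0875 -0.0726  0.1803] [123 127 131]
228 [-0.0856 -0.0726  0.1806] [123 127 131]
231 [-0.0835 -0.0726  0.1806] [122 126 128]
234 [-0.081  -0.0726  0.1795] [79 82 84]
237 [-0.0893 -0.0724  0.201 ] [30 31 33]
240 [-0.0889 -0.0723  0.2039] [31 32 34]
243 [-0.0892 -0.0723  0.2081] [30 32 33]
clock 10.075 loc [-0.0811 -0.0707  0.1979] F [-0.89 -0.71 -1.84] op 0.0
to [ 0.678 -0.131  0.184] dp [0.46 0.01 0.04] yaw 0.04
box x in tool units/10mm [-0.001 -0.001  0.333] tool x [-0.002 -0.003 -1.   ]
```

Measured against the same bezel, the button top was 10.5 mm above it when out and 4.0 mm above it when pressed. That is about 6.5 mm of travel, so it was fully in and no second press is needed. I retreat.

carry_out(
  series=[
    {"dp":[-1.0,0,0],"yaw":0,"jaw":0},
    {"dp":[-2.2,0,0],"yaw":0,"jaw":0},
    {"dp":[-3.2,0,-1.2],"yaw":0,"jaw":0},
    {"dp":[-3.6,0,-2.6],"yaw":0,"jaw":0},
    {"dp":[-3.6,0,-3.6],"yaw":0,"jaw":0},
  ],
)

```text
clock: 10.7
tool_pos: [0.5713, -0.1544, 0.308]
eef_rot: [-0.076, 0.703, 0.073, 0.703]
contact_force: [1.2, 0.2, 0.0]
opening: 0.002
```

carry_out(
  series=[
    {"dp":[0,0,0],"yaw":0,"jaw":0},
    {"dp":[0,0,0],"yaw":0,"jaw":0},
    {"dp":[0,0,0],"yaw":0,"jaw":0},
    {"dp":[0,0,0],"yaw":0,"jaw":0},
    {"dp":[0,0,0],"yaw":0,"jaw":0},
  ],
)

```text
clock: 11.32
tool_pos: [0.5716, -0.1541, 0.3077]
eef_rot: [-0.076, 0.703, 0.073, 0.703]
contact_force: [-0.2, -0.1, 1.2]
opening: 0.004
```

```bash
python3 - <<'E'
from h import *
p,d,c=snap('scene');W=world(d,c);L=(W-BC)@np.stack([BX,BY,[0,0,1]]).T
f=(d>0)&(W[...,2]>.09)&(W[...,2]<.145)&(L[...,0]<-.1)&(L[...,0]>-.2)&(abs(L[...,1])<.13)
m=(d>0)&(np.hypot(L[...,0]+.08,L[...,1]+.0705)<.011)&(W[...,2]<.195)
print('face',np.median(L[f][:,0]),'btn',m.sum(),np.median(W[m][:,2]) if m.any() else None)
go([-.19,-.07,.3]); r.finish_job()
E
```

```text
face -0.13115612379513494 btn 47 0.18260000838798562
clock 11.375 loc [-0.1892 -0.0712  0.3078] F [ 0.17 -0.06 -0.17] op 0.01
to [ 0.57  -0.153  0.3  ] dp [ 0.26  0.04 -0.03] yaw 0.04
box x in tool units/10mm [-0.    -0.001  0.333] tool x [ 0.    -0.003 -1.   ]
the job is handed in; nothing more can be done
```

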